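# Roll the bearing sleeve up to the stop

## Task

Push the orange knob to slide the clear safety shield fully open, clear of the ramp. Then, with the fingertips behind the bronze bearing sleeve, push it slowly up the ramp until it is home against the yellow stop at the top, never picking it up and never letting it roll back to the yellow lip at the foot. Finish while still holding it against the stop with the fingertips, so that it can be clamped, and leave the shield open and everything else on the shelf where it is.

Things in the scene. Friction and masses are not known exactly. Their poses are not given: they have to be found in the camera images.
- ramp: Fixed loading ramp on a grey base. Origin on the shelf surface, x horizontal in the uphill direction, y to the left when looking uphill, z up. Foot: a level steel landing from x = -130 to -50 mm, its surface 20 mm above the shelf. From x = -50 mm the deck rises at 8 degrees. Low dark side rails run the whole way on both sides, 68 mm apart inside, 84 mm outside, tops 9 mm above the running surface.
- deck: The sloping steel part of the ramp. Origin on its running surface, mid-width, at the kink where the landing ends (ramp x = -50 mm, 20 mm above the shelf). x runs up the slope, y to the left looking uphill, z square to the slope. The yellow stop is a wall across the top, its face at x = 157 mm, reaching 36 mm above the running surface.
- seat (a point): Where the sleeve's centre is when the sleeve touches the yellow stop: deck x = 135 mm, y = 0, 22 mm above the running surface. Axes as the deck's.
- foot_lip: Fixed yellow lip across the foot of the landing, 8 mm thick, its top 30 mm above the shelf (10 mm above the landing). Origin at shelf level under it, mid-width (ramp x = -134 mm). The sleeve starts clear of it; if the sleeve touches it, it has rolled back.
- sleeve: Loose bronze-coloured bearing sleeve with dark bores, a cylinder 44 mm in diameter and 60 mm long, about 0.55 kg, lying across the ramp on the level landing. Origin at its centre, its own y along its axis (x and z turn as it rolls). Its surface is oiled and slippery (friction about 0.25, also against fingers). It rolls freely and runs back down the slope unless held.
- shield (a joint): Slide of the shield in m: 0 = shut across the ramp, 0.09 = fully open to the left (ramp +y). It starts at 0 to 0.02, moves with about 1.5 N of friction and stays where it is left.
- shield_knob (a point): On the axis of the orange knob, 8 mm below its top. The knob is 24 mm high and 28 mm in diameter (its foot, the lowest 6 mm, 20 mm), and stands on the upper edge of the clear shield near its left end. The shield is an upright plate square across the ramp, 6 mm thick, 86 mm wide and 28 mm high, with a bright metal top edge 16 mm below this point; shut, it blocks the sleeve's way at ramp x = 20 mm, and the knob is then 34 mm left of the ramp's middle.
- v_block: Bystander: dark steel V-block, 50 x 50 x 42 mm, to the right of the ramp. Origin under its centre.
- parallel_a: Bystander: bright steel parallel bar 120 x 10 x 25 mm, left of the ramp's foot. Origin under its centre.
- parallel_b: Bystander: the second parallel bar, same size, beside the first. Origin under its centre.
- drift_rod: Bystander: brass drift rod lying on the shelf, 14 mm in diameter, 110 mm long, right of the ramp's foot. Origin at its middle, on the underside.
- spare_bush: Bystander: steel bush standing upright, 40 mm in diameter, 45 mm high, right of the ramp's top. Origin under its centre.
- paste_tin: Bystander: red tin, 70 mm in diameter, 60 mm high, far to the left. Origin under its centre.
- key_wrench: Bystander: steel wrench 180 mm long lying flat, far to the left.
Things that resemble listed ones, but are neither listed nor needed, are in the scene too. There is more than one size of the sleeve; the one meant has the size given above.

How it is judged:
On the way, in this order (a step that is already met when the one before it is completed fails the run):
1. the shield is slid open (value of joint shield above 0.075 m and x of sleeve in the frame of deck below 0.08 m), for 0.1 s.
2. the sleeve is pushed up to the stop (x of sleeve in the frame of deck above 0.132 m and z of sleeve in the frame of deck below 0.027 m and value of joint shield above 0.075 m), for 0.2 s.
At the end, for the whole second after the job is handed in: The sleeve rests on the deck within 3 mm of the stop, still, with the fingers pressing on it (more than 0.15 N), and the shield is open by more than 75 mm of its 90 mm (all of step 2 and contact force between the fingers and sleeve above 0.15 N and linear speed of sleeve below 0.02 m/s); the arm keeps its last pose, push and grip.
It fails at once if the sleeve rolled back to the lip at the foot (contact force between sleeve and foot_lip above 0.2 N).
It fails at once if the sleeve was shot up or ran back fast (over 0.4 m/s) (linear speed of sleeve above 0.4 m/s).
It fails at once if the sleeve was lifted more than about 12 mm off the deck or landing, or left the ramp sideways ((x of sleeve in the frame of deck above 0 m and z of sleeve in the frame of deck above 0.034 m) or (x of sleeve in the frame of deck below 0 m and z of sleeve in the frame of ramp above 0.054 m) or y of sleeve in the frame of ramp above 0.03 m or y of sleeve in the frame of ramp below -0.03 m).
It fails at once if a bystander was moved more than 30 mm (distance of any of v_block, parallel_a, parallel_b, drift_rod, spare_bush, paste_tin, key_wrench from where it was at the start of the episode above 0.03 m).
It also fails if it takes over 48 s, if anything falls off the work surface, if the arm or the gripper's body presses on something with over 40 N, if the wrist force passes 120 N, or if a joint passes its speed limit or range.

## Robot

A 7-joint arm with a two-finger parallel gripper is mounted at the origin on the work surface. World frame = base frame: x ahead of the robot, y to its left, z up, the work surface at z = 0. Lengths are in m, angles in rad, forces in N, time in s.
With the tool pointing down it reaches from about 0.425 to 0.95 m from the base axis. Payload 4.7 kg.
Tool frame: the origin (TCP) lies at the very end of the fingers, on their centre line; the grasp point (between the pads) lies 19 mm behind it (robot.pinch_z is the distance from the TCP to the grasp point, in m); z points along the fingers, y is the line along which they close (so a half turn about z gives the same grasp; the last joint's range is limited). The gripper opens to 85 mm and grips with 20 to 120 N. Pads are 22 mm wide; open, the fingers measure 114 mm over their backs; the gripper's body (76 mm by 85 mm) begins 54 mm behind the grasp point. The pads swing forward as they close: fully open they stand 13 mm farther back than shut.
Start: joints at [-1.355, 0.469, -0.049, 1.532, 0.024, 1.141, -0.082], TCP at [0.164, 0.655, 0.231] pointing down, gripper open.
Joint ranges: [-2.59, 2.59], [-0.33, 1.99], [-1.39, 1.29], [0.1, 2.45], [-1.04, 4.18], [0.21, 1.99], [-2.66, 2.66]. Speed limits (rad/s): [2.57, 2.57, 3.14, 3.14, 3.14, 3.14, 3.14].

## Interface

Orientations are given as a unit quaternion [w, x, y, z].
In Python, from plant import robot gives the robot as it stands.
- The arm moves only by the shell command python3 -m inch 'ROWS' [FORCE]. ROWS is a JSON object of lists of equal length, an entry for each row: "jaw": the closure in counts, from 0 (fully open) to 255 (shut); "dp": the shift along the world's x, y, z in mm, a list of three; "twist": the turn, a rotation vector about the world's x, y, z in rad, a list of three. In form: {"jaw": [jaw, ...], "dp": [[tx, ty, tz], ...], "twist": [[ax, ay, az], ...]}. A call has 1 to 12 rows; each row is the pose to reach, as a shift and turn from the pose commanded when the call began; what a row does not reach only later rows make up. A row lasts 1/12 s, in which the tool goes at most 41.7 mm and 7.16 degrees, less where a joint would pass 70% of its speed; a pose out of reach is approached as far as the arm can. A call with a gripper value outside its range is refused whole. The fingers move at their own pace and stop on an object; FORCE is the grip in N (left out, the last holds). Time passes only in rows, so rows that repeat a pose let the fingers close. It gives the time, the measured TCP pose, the force, the opening and the grip force at its end, in the units of the state.
- robot.state(): the state, without advancing time (a new reading comes with each control period).
- robot.capture(name): name is "scene" or "top" or "wrist"; returns (picture, depth): 480x640x3 uint8, red, green, blue; 480x640 float32, m along the optical axis (not along the pixel's ray), 0 where there is no reading.
- robot.camera_model(name): a dict with "fx", "fy", "cx", "cy" (pixels), "rvec" (rotation vector, rad) and "tvec" (3), from world to camera coordinates, as OpenCV has them. Camera axes: x right, y down, z forward; pixel columns grow to the right and rows downward; lengths in m; the calibration is good to about 2 mm. A picture is of the moment at which its call begins: read the wrist's pose just before it. camera_model takes no time and is no camera call; for the wrist camera it gives the pose at the moment of the call.
- robot.sign_off(): hands the job in; it is judged then, once.
Trained networks look in the newest picture that a camera, given by its name, has taken for a name from the list of things; names that differ only in an ending like _2 or _b are one class to them, and where a whole thing is asked for, a point or a joint stands for the part that bears it (a point fixed in the world has none). Each returns a list of dicts, best first, with "confidence" (0 to 1); they miss things now and then, are a little off and sometimes report something else, mostly with a low value. They report only what shows in the picture. A call takes as long as a camera call. They do not tell look-alikes from the thing itself.
- robot.regions_of(camera, query): "region" (480x640 bool, what is visible of it) and "box" ([centre column, centre row, width, height] in pixels, round what is visible of it).
The state is a dict: "t": time; "joint_positions": joint angles; "dq": joint speeds; "tau": joint torques, N m; "ee_pos": TCP position; "tcp_rot": TCP orientation; "ft_force": force on the tool from outside, world axes, zero at the start; "moment": the same for the moment, N m; "opening": finger opening in m; "grip_force": force on a finger pad.
Only numpy, scipy, OpenCV 4.12 (cv2) and the standard library are available. Lean on these libraries where they do the work, as an engineer would, in place of code of your own. Each camera call takes 0.05 s, during which the arm holds its last target. There are 200 camera calls.

## Working session

There is one attempt and no reset: what is moved stays moved. The work goes in short steps, Python scripts to look and compute and a shell command to move; the robot and the scene stay as the last step left them, time stands still between calls to the robot, and variables do not carry over. Pictures are saved under pics/ and viewed, at most 10 in all, crops included, and the job is handed in when it is done.

```bash
mkdir -p pics; ls
cat > h.py <<'E'
import numpy as np, cv2
from plant import robot
def cloud(cam,d,m=None):
    m_=robot.camera_model(cam) if m is None else m
    R=cv2.Rodrigues(np.array(m_["rvec"],float))[0]; t=np.array(m_["tvec"],float)
    v,u=np.mgrid[:480,:640]
    P=np.stack([(u-m_["cx"])/m_["fx"]*d,(v-m_["cy"])/m_["fy"]*d,d],-1)
    return (P-t)@R   # R^T (P-t)
def save(n,p): cv2.imwrite("pics/"+n+".png",p[:,:,::-1])
E
python3 - <<'E'
from h import *
s=robot.state(); print({k:np.round(v,3) for k,v in s.items()})
for c in ["top","scene"]:
    p,d=robot.capture(c); save(c+"0",p); W=cloud(c,d); np.save(c+".npy",W)
    for q in ["ramp","deck","sleeve","shield","shield_knob","foot_lip","v_block","drift_rod"]:
        for r in robot.regions_of(c,q)[:4]:
            g=r["region"]&(d>0); w=W[g]
            print(c,q,round(r["confidence"],2),np.round(r["box"]),g.sum(),np.round(np.median(w,0),3) if g.any() else "",np.round(np.percentile(w,98,axis=0),3) if g.any() else "")
E
```

```text
pics
{'t': np.float64(0.0), 'joint_positions': array([-1.355,  0.469, -0.049,  1.534,  0.024,  1.141, -0.082]), 'dq': array([ 0.001, -0.002, -0.001, -0.002,  0.001, -0.   ,  0.001]), 'tau': array([ 0.0000e+00, -5.1030e+01, -4.7000e-02, -2.3771e+01,  1.1000e-02,
        7.0000e-03,  0.0000e+00]), 'ee_pos': array([0.163, 0.654, 0.23 ]), 'tcp_rot': array([-0.   ,  0.122,  0.993, -0.001]), 'ft_force': array([ 0.228, -0.569, -0.788]), 'moment': array([-0.031, -0.001,  0.064]), 'grip_force': np.float64(0.0), 'opening': np.float64(0.085)}
top ramp 0.92 [401. 236. 116. 120.] 5014 [ 0.584 -0.076  0.026] [0.702 0.108 0.09 ]
top ramp 0.31 [493. 196.  25.  21.] 310 [ 0.667 -0.232  0.038] [ 0.686 -0.214  0.047]
top deck 0.64 [438. 224.  52.  74.] 2184 [ 0.605 -0.102  0.033] [ 0.67  -0.055  0.078]
top sleeve 0.83 [500. 340.  38.  45.] 1040 [ 0.319 -0.24   0.057] [ 0.36  -0.211  0.065]
top sleeve 0.82 [435. 271.  24.  21.] 494 [ 0.48  -0.089  0.059] [ 0.501 -0.06   0.066]
top sleeve 0.66 [425. 331.  40.  44.] 994 [ 0.337 -0.066  0.057] [ 0.381 -0.03   0.065]
top shield 0.72 [434. 226.  40.  13.] 20
[... 1061 characters left out ...]
56.] 1786 [ 0.331 -0.255  0.055] [ 0.363 -0.217  0.065]
scene sleeve 0.45 [279. 359.  95.  77.] 3383 [ 0.608 -0.105  0.036] [ 0.678 -0.057  0.08 ]
scene shield 0.69 [275. 338.  35.  50.] 491 [ 0.581 -0.085  0.07 ] [ 0.594 -0.053  0.096]
scene shield_knob 0.77 [276. 340.  32.  46.] 570 [ 0.58  -0.082  0.07 ] [ 0.594 -0.053  0.096]
scene foot_lip 0.56 [218. 312.  30.  29.] 146 [ 0.427 -0.088  0.03 ] [ 0.432 -0.052  0.034]
scene v_block 0.55 [235. 404.  42.  45.] 958 [ 0.586 -0.226  0.034] [ 0.61  -0.2    0.045]
scene drift_rod 0.92 [201. 370.  49.  33.] 413 [ 0.477 -0.201  0.013] [ 0.524 -0.188  0.017]
scene drift_rod 0.73 [272. 340.  36.  48.] 526 [ 0.581 -0.082  0.071] [ 0.594 -0.052  0.096]
```

Run:
```python
import cv2
p=cv2.imread("pics/top0.png")[160:380,320:560]; q=cv2.resize(p,None,fx=2.7,fy=2.7,interpolation=cv2.INTER_CUBIC)
cv2.imwrite("pics/topc.png",q)
```

```text
(no output)
```

View pics/topc.png

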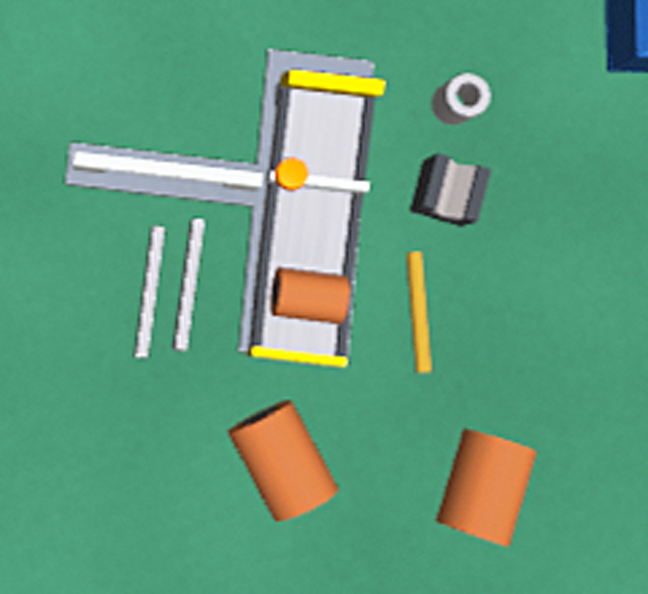

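View pics/scene0.png

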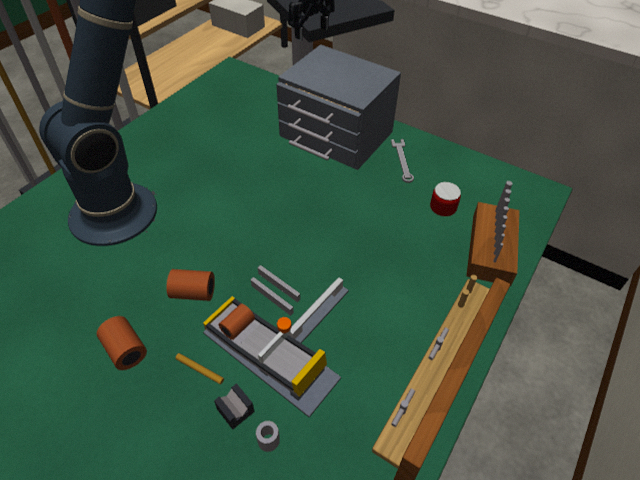

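The sleeve meant is the one on the ramp at top (435,271), which is about 44 mm across. The two at (425,331) and (500,340) lie on the shelf and are about 65 mm across, so they don't match. Now I'll fit the ramp.

Run:
```python
from h import *
for c in ["top","scene"]:
    p=cv2.imread(f"pics/{c}0.png"); W=np.load(c+".npy"); hsv=cv2.cvtColor(p,cv2.COLOR_BGR2HSV)
    H,S,V=cv2.split(hsv); roi=(W[...,0]>.38)&(W[...,0]<.75)&(W[...,1]>-.2)&(W[...,1]<.03)&(W[...,2]>.012)&(W[...,2]<.12)
    def rep(n,m):
        w=W[m&roi]; 
        if len(w)<5: print(c,n,len(w));return
        r=cv2.minAreaRect((w[:,:2]*1000).astype(np.float32))
        print(c,n,len(w),"mean",np.round(w.mean(0),4),"zmax",np.round(np.percentile(w[:,2],[5,50,95]),4),"rect",np.round(r[0],1),np.round(r[1],1),round(r[2],1))
    y=(H>24)&(H<35)&(S>180)&(V>100)
    rep("stop",y&(W[...,0]>.62)); rep("stoptop",y&(W[...,0]>.62)&(W[...,2]>.078)); rep("lip",y&(W[...,0]<.48)); rep("liptop",y&(W[...,0]<.48)&(W[...,2]>.025))
    o=(H>8)&(H<20)&(S>200)
    rep("knob",o&(W[...,2]>.07)&(W[...,0]>.54)); rep("knobtop",o&(W[...,2]>.09)&(W[...,0]>.54))
    b=(H<13)&(S>120)&(W[...,0]<.53)&(W[...,0]>.44); rep("sleeve",b); rep("sleevetop",b&(W[...,2]>.058))
    wh=(S<40)&(V>200)&(W[...,2]>.055)&(W[...,2]<.085)&(W[...,0]<.62);rep("edge",wh)
    rail=(V<90)&(W[...,2]>.02)
    w=W[rail&roi]
    m=(S<60)&(V>120)&(W[...,0]>.62)&(W[...,0]<.66);rep("deck",m)
```

```text
top stop 205 mean [ 0.6669 -0.1053  0.0764] zmax [0.0715 0.0769 0.0803] rect [ 667.1 -105.5] [83.4 13.5] 85.7
top stoptop 49 mean [ 0.668  -0.1009  0.0795] zmax [0.0781 0.0795 0.0813] rect [ 666.7 -104.1] [80.6 12.6] 85.9
top lip 102 mean [ 0.4268 -0.0823  0.028 ] zmax [0.0219 0.0282 0.032 ] rect [427.2 -83.7] [82.6  7.5] 84.7
top liptop 90 mean [ 0.4269 -0.0826  0.0288] zmax [0.0258 0.0287 0.0321] rect [427.2 -83.4] [80.7  7.5] 84.6
top knob 16 mean [ 0.5784 -0.0571  0.0875] zmax [0.0793 0.089  0.0948] rect [578.8 -61.6] [24.1 17.1] 70.5
top knobtop 5 mean [ 0.5745 -0.0607  0.0929] zmax [0.0907 0.0925 0.0955] rect [579.2 -57.3] [23.8  5.5] 31.4
top sleeve 460 mean [ 0.4792 -0.0882  0.0579] zmax [0.0461 0.0592 0.0651] rect [479.8 -90. ] [60.6 41. ] 85.1
top sleevetop 274 mean [ 0.4812 -0.0905  0.0616] zmax [0.0583 0.0614 0.0658] rect [480.1 -90.2] [59.7 34.4] 83.7
top edge 91 mean [ 0.5793 -0.1056  0.068 ] zmax [0.0639 0.0682 0.0718] rect [580.5 -93.1] [85.8  8.3] 85.1
top deck 461 mean [ 0.6401 -0.1034  0.0372] zmax [0.032  0.0371 0.0429] rect [ 640.2 -103.2] [73.4 39.9] 89.6
scene 
[... 310 characters left out ...]
[78.9  9.2] 83.1
scene liptop 30 mean [ 0.4244 -0.0812  0.0308] zmax [0.0285 0.0307 0.0335] rect [425.1 -83.4] [78.9  9.2] 83.1
scene knob 175 mean [ 0.5831 -0.0677  0.0922] zmax [0.0828 0.0937 0.0965] rect [582.4 -65.9] [25.7 26. ] 7.8
scene knobtop 145 mean [ 0.5825 -0.0664  0.094 ] zmax [0.0911 0.0939 0.0965] rect [582.4 -65.9] [25.7 25.9] 7.3
scene sleeve 660 mean [ 0.4865 -0.0954  0.0567] zmax [0.0389 0.0599 0.0655] rect [481.  -91.8] [60.8 43.9] 83.2
scene sleevetop 382 mean [ 0.4817 -0.0929  0.0625] zmax [0.0588 0.0626 0.066 ] rect [481.5 -91.9] [60.3 34. ] 85.9
scene edge 4
scene deck 411 mean [ 0.6338 -0.1027  0.038 ] zmax [0.0348 0.0378 0.0413] rect [ 634.  -104.8] [68.1 29. ] 88.1
```

Run:
```python
from h import *
for c in ["top","scene"]:
    W=np.load(c+".npy").reshape(-1,3)
    a=np.array([.164,.655]);b=np.array([.58,-.09]);L=np.linalg.norm(b-a);e=(b-a)/L
    r=W[:,:2]-a;s=r@e;n=r@np.array([-e[1],e[0]])
    for k in np.arange(-.1,.95,.1):
        m=(abs(n)<.12)&(s>k)&(s<k+.1)&(W[:,2]>-.02)&(W[:,2]<1)
        if m.any(): print(c,round(k,2),m.sum(),np.round(W[m][W[m][:,2].argmax()],3))
u=np.array([np.cos(-.089),np.sin(-.089)]);l=np.array([-u[1],u[0]]);o=np.array([.4263,-.0834])+.134*u
print(o,"sleeve",[(np.array([.4808,-.0911])-o)@u,(np.array([.4808,-.0911])-o)@l],"knob",[(np.array([.5824,-.0659])-o)@u,(np.array([.5824,-.0659])-o)@l],"start knob push",o+.020*u-.008*l)
```

```text
top -0.1 2271 [0.132 0.638 0.402]
top 0.0 7749 [0.184 0.555 0.603]
top 0.1 6267 [0.184 0.541 0.604]
top 0.2 6230 [0.365 0.516 0.205]
top 0.3 3983 [0.37  0.42  0.008]
top 0.4 3937 [0.296 0.214 0.007]
top 0.5 3890 [0.445 0.209 0.008]
top 0.6 3892 [0.602 0.108 0.045]
top 0.7 3963 [ 0.475 -0.086  0.067]
top 0.8 3854 [ 0.575 -0.074  0.098]
top 0.9 3479 [ 0.668 -0.103  0.084]
scene -0.1 394 [0.178 0.664 0.338]
scene 0.0 1755 [0.166 0.62  0.351]
scene 0.1 2826 [0.205 0.528 0.205]
scene 0.2 5243 [0.307 0.48  0.205]
scene 0.3 2304 [0.383 0.328 0.007]
scene 0.4 2682 [0.486 0.306 0.007]
scene 0.5 3136 [0.452 0.209 0.006]
scene 0.6 3439 [0.595 0.105 0.042]
scene 0.7 3879 [ 0.486 -0.08   0.067]
scene 0.8 5579 [ 0.584 -0.057  0.097]
scene 0.9 6962 [ 0.666 -0.101  0.083]
[ 0.55976964 -0.09531026] sleeve [np.float64(-0.07903130916241494), np.float64(-0.0028254252072893796)] knob [np.float64(0.01992672927365431), np.float64(0.03130530330655057)] start knob push [ 0.57897943 -0.10505625]
```

```bash
T='[0,0,0.155]'; python3 -m inch '{"jaw":[255,255,255,255,255,255,255,255,255,255,255,255],"dp":[[0,0,40],[0,0,60],[207,-380,60],[207,-380,60],[207,-380,60],[207,-380,60],[207,-380,60],[207,-380,60],[207,-380,60],[207,-380,60],[207,-380,60],[207,-380,60]],"twist":[[0,0,0],[0,0,0],[0,0,0.155],[0,0,0.155],[0,0,0.155],[0,0,0.155],[0,0,0.155],[0,0,0.155],[0,0,0.155],[0,0,0.155],[0,0,0.155],[0,0,0.155]]}' 30
```

```text
t: 1.9
ee_pos: [0.3635, 0.2871, 0.2917]
tcp_rot: [0.0, 0.045, 0.999, 0.001]
ft_force: [0.2, -0.2, 0.5]
opening: -0.0002
grip_force: 0.0
```

```bash
python3 -m inch '{"jaw":[255,255,255,255,255,255,255,255,255,255,255,255],"dp":[[208,-380,0],[208,-380,0],[208,-380,0],[208,-380,0],[208,-380,0],[208,-380,0],[208,-380,0],[208,-380,0],[208,-380,0],[208,-380,0],[208,-380,-40],[208,-380,-80]],"twist":[[0,0,0],[0,0,0],[0,0,0],[0,0,0],[0,0,0],[0,0,0],[0,0,0],[0,0,0],[0,0,0],[0,0,0],[0,0,0],[0,0,0]]}'; python3 -m inch '{"jaw":[255,255],"dp":[[0,0,0],[0,0,0]],"twist":[[0,0,0],[0,0,0]]}'
python3 - <<'E'
from h import *
m=robot.camera_model("wrist");p,d=robot.capture("wrist");save("w1",p)
E
```

```text
t: 2.9
ee_pos: [0.5744, -0.0972, 0.2134]
tcp_rot: [0.005, 0.048, 0.999, -0.002]
ft_force: [0.3, 1.0, -1.2]
opening: 0.0002
grip_force: 0.0
t: 3.07
ee_pos: [0.5696, -0.0904, 0.2099]
tcp_rot: [-0.002, 0.045, 0.999, 0.0]
ft_force: [0.4, -1.1, 0.7]
opening: 0.0002
grip_force: 0.0
```

View pics/w1.png

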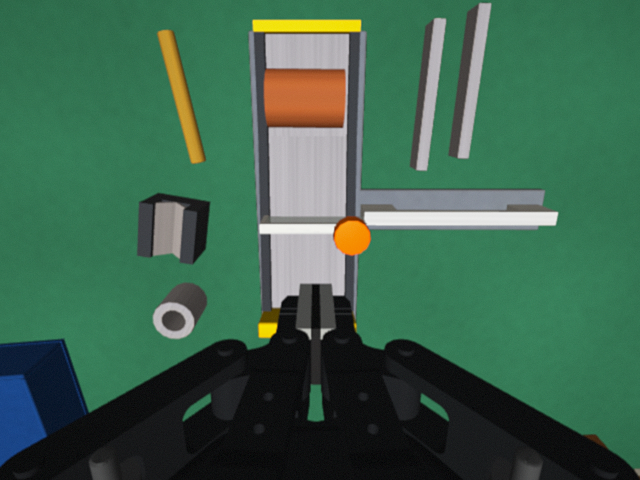

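```bash
cat >> h.py <<'E'
u=np.array([np.cos(-.089),np.sin(-.089)]);l=np.array([-u[1],u[0]]);o=np.array([.4263,-.0834])+.134*u
def ramp(w): return np.array([(np.array(w[:2])-o)@u,(np.array(w[:2])-o)@l])*1000
def seg(p,W):
    H,S,V=cv2.split(cv2.cvtColor(p,cv2.COLOR_RGB2HSV)); X,Y,Z=W[...,0],W[...,1],W[...,2]
    roi=(X>.38)&(X<.75)&(Y>-.2)&(Y<.1)&(Z>.012)&(Z<.13)
    ms={"lip":(H>24)&(H<35)&(S>180)&(X<.48)&(Z>.024),"knob":(H>8)&(H<20)&(S>200)&(Z>.088)&(X>.53),"sleeve":(H<13)&(S>120)&(abs((W[...,:2]-o)@l)<.036)&(Z<.1)&~((H>8)&(S>200)&(Z>.085))}
    for n,m in ms.items():
        w=W[m&roi]
        if len(w)<5: continue
        q=np.c_[(w[:,:2]-o)@u,(w[:,:2]-o)@l]*1000
        print(n,len(w),"ramp lo/hi",np.round(np.percentile(q,[1,99],axis=0),1).tolist(),"ztop",np.round(np.percentile(w[:,2],[1,50,98])*1000,1), "rect",[np.round(t,1) for t in cv2.minAreaRect(q.astype(np.float32))])
def wrist(n):
    m=robot.camera_model("wrist");p,d=robot.capture("wrist");save(n,p);seg(p,cloud("wrist",d,m))
E
python3 - <<'E'
from h import *
wrist("w2"); s=robot.state(); print(ramp(s["ee_pos"]),s["ee_pos"])
E
```

```text
lip 1264 ramp lo/hi [[-138.5, -41.7], [-130.8, 40.3]] ztop [28.  30.4 32. ] rect [array([-134.7,   -0.6]), array([83.7,  8.2]), np.float64(90.0)]
knob 1036 ramp lo/hi [[5.0, 20.6], [30.8, 45.5]] ztop [88.6 94.3 95.7] rect [array([18.2, 33.2]), array([27.2, 26. ]), np.float64(10.6)]
sleeve 4586 ramp lo/hi [[-100.7, -31.3], [-59.4, 27.5]] ztop [48.4 61.9 65.3] rect [array([-25.7,   0.3]), array([160.7,  65.9]), np.float64(4.4)]
[11.86651099  6.11149611] [ 0.57213239 -0.09027768  0.21347696]
```

```bash
python3 -m inch '{"jaw":[255,255,255,255,255,255],"dp":[[7,-13,-30],[7,-13,-60],[7,-13,-90],[7,-13,-115],[7,-13,-131],[7,-13,-131]],"twist":[[0,0,0],[0,0,0],[0,0,0],[0,0,0],[0,0,0],[0,0,0]]}'
python3 - <<'E'
from h import *
s=robot.state(); print(ramp(s["ee_pos"]),s["ee_pos"],s["ft_force"])
E
```

```text
t: 3.67
ee_pos: [0.5776, -0.1024, 0.0797]
tcp_rot: [-0.001, 0.044, 0.999, 0.0]
ft_force: [0.1, -0.1, -0.6]
opening: -0.0
grip_force: 0.0
[18.40266259 -5.50035771] [ 0.57761058 -0.10242453  0.0796726 ] [ 0.08950141 -0.06758936 -0.57286421]
```

```bash
python3 -m inch '{"jaw":[255,255,255,255,255,255,255,255,255,255,255,255],"dp":[[0.8,8,0],[1.6,16,0],[2.4,24,0],[3,32,0],[4,40,0],[4.5,48,0],[5,56,0],[6,64,0],[7,72,0],[7.5,80,0],[8,87,0],[8.3,93,0]],"twist":[[0,0,0],[0,0,0],[0,0,0],[0,0,0],[0,0,0],[0,0,0],[0,0,0],[0,0,0],[0,0,0],[0,0,0],[0,0,0],[0,0,0]]}'
python3 - <<'E'
from h import *
s=robot.state(); print(ramp(s["ee_pos"]),s["ee_pos"],s["ft_force"])
wrist("w3")
p,d=robot.capture("top");seg(p,cloud("top",d))
E
```

```text
t: 4.67
ee_pos: [0.5861, -0.01, 0.08]
tcp_rot: [-0.0, 0.045, 0.999, 0.0]
ft_force: [0.6, -1.5, -0.2]
opening: 0.0001
grip_force: 0.9
[18.69086271 87.33583532] [ 0.58614916 -0.00998138  0.08003785] [ 0.55970157 -1.51908985 -0.15764864]
knob 3515 ramp lo/hi [[5.1, 101.3], [30.5, 127.3]] ztop [88.7 94.3 97. ] rect [array([ 17.8, 115.4]), array([27.9, 25.5]), np.float64(13.6)]
sleeve 17605 ramp lo/hi [[-100.1, -31.0], [-59.5, 28.6]] ztop [28.7 61.6 65.1] rect [array([-83.1,  -3. ]), array([64. , 49.3]), np.float64(89.5)]
knob 12 ramp lo/hi [[7.1, 107.9], [17.8, 129.0]] ztop [89.3 92.7 96.1] rect [array([ 11.5, 119.2]), array([21.9,  8.4]), np.float64(77.6)]
```

View pics/w3.png

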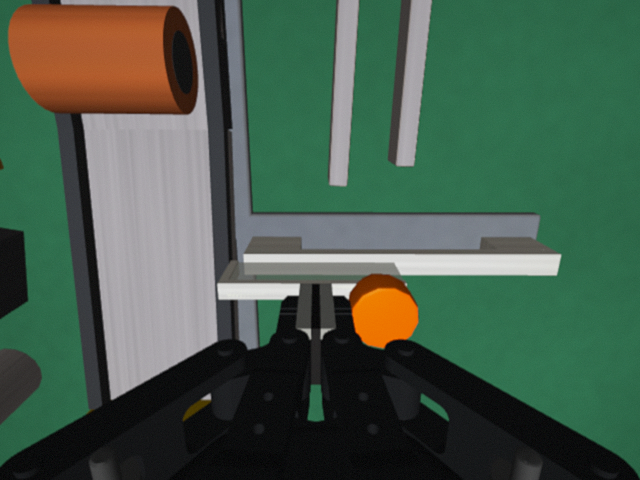

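Shield slid open by about 82 mm: knob at (383,312), and the shield's near end at (220,290) is beside the left rail. I'll push a few mm more.

```bash
python3 -m inch '{"jaw":[255,255,255,255],"dp":[[0.2,3,0],[0.4,5,0],[0.6,7,0],[0.6,7,0]],"twist":[[0,0,0],[0,0,0],[0,0,0],[0,0,0]]}'
python3 - <<'E'
from h import *
s=robot.state(); print(ramp(s["ee_pos"]),s["ee_pos"],s["ft_force"])
wrist("w4")
E
```

```text
t: 5.1
ee_pos: [0.5862, -0.0038, 0.08]
tcp_rot: [-0.001, 0.045, 0.999, 0.0]
ft_force: [-0.3, -0.3, -0.1]
opening: -0.0
grip_force: 0.5
[18.20473027 93.47255796] [ 0.5862104  -0.00382574  0.08003148] [-0.30301788 -0.25265519 -0.06981021]
knob 3481 ramp lo/hi [[5.1, 107.5], [30.5, 133.6]] ztop [ 88.6  94.3 107.2] rect [array([ 18.3, 121.4]), array([28.1, 26.2]), np.float64(8.5)]
sleeve 17447 ramp lo/hi [[-100.1, -30.5], [-59.3, 28.6]] ztop [28.1 61.5 65.1] rect [array([-83.6,  -3.2]), array([65.1, 50.5]), np.float64(89.9)]
```

```bash
python3 -m inch '{"jaw":[255,255,195,195,195,195,195,195,195,195,195,195],"dp":[[-0.5,-6,5],[-0.5,-6,40],[-20,-20,70],[-50,-40,70],[-85,-60,70],[-120,-75,70],[-143,-83,60],[-143,-83,30],[-143,-83,15],[-143,-83,15],[-143,-83,15],[-143,-83,15]],"twist":[[0,0,0],[0,0,0],[0,0,0],[0,0,0],[0,0,0],[0,0,0],[0,0,0],[0,0,0],[0,0,0],[0,0,0],[0,0,0],[0,0,0]]}'
python3 - <<'E'
from h import *
s=robot.state(); print(ramp(s["ee_pos"]),s["ee_pos"],s["ft_force"],s["tcp_rot"],s["opening"])
wrist("w5")
E
```

```text
t: 6.15
ee_pos: [0.4449, -0.0873, 0.0963]
tcp_rot: [0.001, 0.045, 0.999, 0.0]
ft_force: [0.6, -0.2, -0.7]
opening: 0.0202
grip_force: 0.0
[-115.16355868   -2.22425423] [ 0.44486419 -0.08728968  0.0963117 ] [ 0.56992458 -0.15509416 -0.71801282] [9.41649663e-04 4.49781611e-02 9.98987527e-01 1.40461959e-05] 0.0202133363051582
lip 1739 ramp lo/hi [[-138.7, -41.7], [-131.3, 40.2]] ztop [28.9 30.4 31.7] rect [array([-135.1,   -0.8]), array([83.7,  8.1]), np.float64(89.9)]
sleeve 4506 ramp lo/hi [[-180.3, -30.4], [-66.0, 27.2]] ztop [39.4 58.5 65.3] rect [array([-119.6,   -7.3]), array([115.4,  66.7]), np.float64(11.3)]
```

View pics/w5.png

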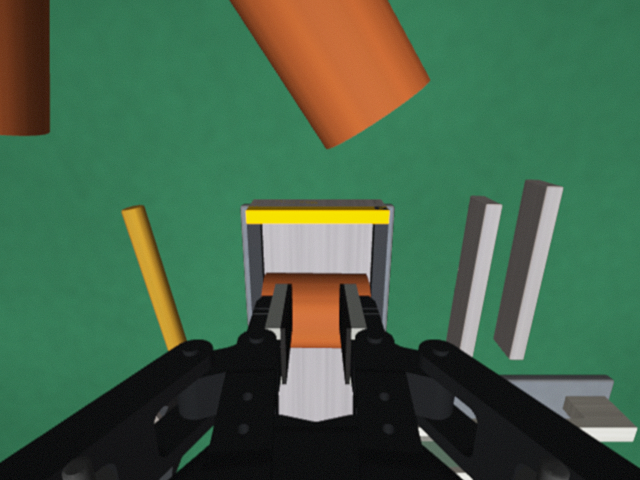

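```bash
python3 -m inch '{"jaw":[195,195,195,195,195,195,195,195],"dp":[[-3,0,-5],[-3,0,-15],[-3,0,-25],[-3,0,-35],[-3,0,-45],[-3,0,-53],[-3,0,-59],[-3,0,-59]],"twist":[[0,0,0],[0,0,0],[0,0,0],[0,0,0],[0,0,0],[0,0,0],[0,0,0],[0,0,0]]}'
python3 - <<'E'
from h import *
s=robot.state(); print(ramp(s["ee_pos"]),s["ee_pos"],s["ft_force"],s["opening"])
p,d=robot.capture("scene");save("s2",p);seg(p,cloud("scene",d))
c=p[260:420,170:400]; save("s2c",cv2.resize(c,None,fx=3.4,fy=3.4,interpolation=cv2.INTER_CUBIC))
E
```

```text
t: 6.87
ee_pos: [0.4398, -0.087, 0.0349]
tcp_rot: [-0.001, 0.045, 0.999, -0.0]
ft_force: [-0.9, -0.1, 0.1]
opening: 0.0198
grip_force: 0.0
[-120.24415216   -2.36276257] [ 0.4397914  -0.08697607  0.03485121] [-0.94046548 -0.08437371  0.09208637] 0.01979538725376252
lip 19 ramp lo/hi [[-138.0, -52.2], [-106.9, 39.3]] ztop [ 27.   30.7 113.4] rect [array([-122.4,   -7.7]), array([94.9, 30.9]), np.float64(89.8)]
knob 127 ramp lo/hi [[8.3, 106.9], [32.3, 130.8]] ztop [88.7 93.9 97.1] rect [array([ 20.3, 118.7]), array([24.3, 24.8]), np.float64(84.5)]
sleeve 662 ramp lo/hi [[-98.1, -33.0], [-57.7, 25.2]] ztop [25.5 59.9 66.2] rect [array([-86.9,  -3.3]), array([60.3, 59.1]), np.float64(90.0)]
```

View pics/s2c.png

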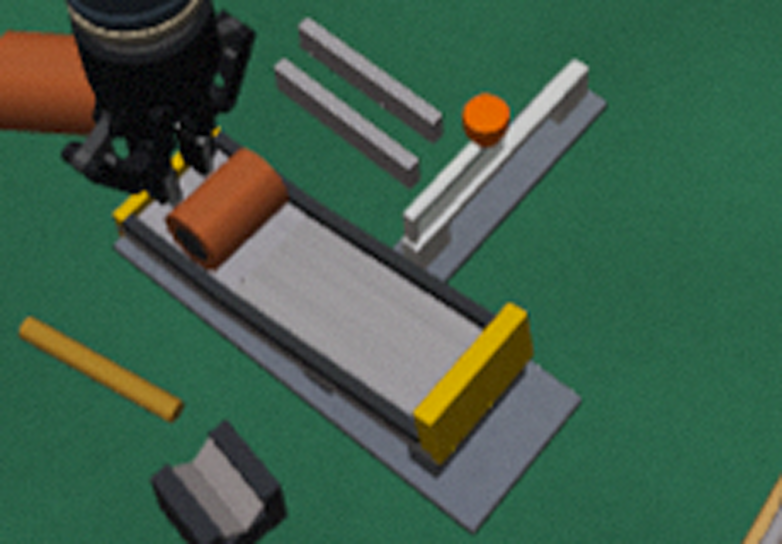

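```bash
python3 -m inch '{"jaw":[195,195,195,195,195,195,195,195,195,195,195,195],"dp":[[2,-0.2,0],[5,-0.4,0],[8,-0.7,0],[11,-1,0],[14,-1.2,0],[17,-1.5,0],[20,-1.8,0],[23.5,-2.1,0],[27,-2.4,0],[31,-2.8,0],[35,-3.1,0],[39,-3.5,0]],"twist":[[0,0,0],[0,0,0],[0,0,0],[0,0,0],[0,0,0],[0,0,0],[0,0,0],[0,0,0],[0,0,0],[0,0,0],[0,0,0],[0,0,0]]}'
python3 - <<'E'
from h import *
s=robot.state(); print(ramp(s["ee_pos"]),s["ee_pos"],s["ft_force"],s["opening"])
p,d=robot.capture("top");seg(p,cloud("top",d))
E
```

```text
t: 7.92
ee_pos: [0.4795, -0.0904, 0.0362]
tcp_rot: [-0.001, 0.045, 0.999, 0.0]
ft_force: [-1.3, 0.7, 1.8]
opening: 0.0198
grip_force: 1.0
[-80.42421953  -2.28522944] [ 0.47946062 -0.09043814  0.03616949] [-1.34672387  0.66850961  1.82666383] 0.019754686758090625
lip 93 ramp lo/hi [[-136.8, -39.3], [-129.5, 39.9]] ztop [24.5 28.1 32.8] rect [array([-133. ,   -0.2]), array([ 7.6, 82.7]), np.float64(0.0)]
knob 10 ramp lo/hi [[6.5, 112.0], [32.3, 134.3]] ztop [88.8 91.3 95.2] rect [array([ 19.5, 124.6]), array([19.7, 23.4]), np.float64(69.9)]
sleeve 193 ramp lo/hi [[-181.4, -12.3], [-26.8, 28.4]] ztop [25.1 59.4 66.2] rect [array([-102.6,   16.4]), array([ 44.4, 157.8]), np.float64(81.8)]
```

```bash
python3 -m inch '{"jaw":[195,195,195,195,195,195,195,195,195,195,195,195],"dp":[[4,-0.3,0.6],[8,-0.7,1.1],[12,-1.1,1.7],[16,-1.4,2.2],[20,-1.8,2.8],[24,-2.1,3.4],[28,-2.5,3.9],[32,-2.8,4.5],[36,-3.2,5],[40,-3.6,5.6],[44,-3.9,6.2],[48,-4.3,6.7]],"twist":[[0,0,0],[0,0,0],[0,0,0],[0,0,0],[0,0,0],[0,0,0],[0,0,0],[0,0,0],[0,0,0],[0,0,0],[0,0,0],[0,0,0]]}'
python3 - <<'E'
from h import *
s=robot.state(); print(ramp(s["ee_pos"]),s["ee_pos"],s["ft_force"],s["opening"],s["grip_force"])
p,d=robot.capture("top");seg(p,cloud("top",d))
E
```

```text
t: 8.97
ee_pos: [0.5282, -0.0948, 0.0431]
tcp_rot: [-0.0, 0.045, 0.999, 0.0]
ft_force: [-2.6, 0.1, 1.2]
opening: 0.02
grip_force: 0.9
[-31.52359118  -2.28862178] [ 0.5281674  -0.09478793  0.04309899] [-2.6080031   0.09229556  1.17382888] 0.019997892972666177 0.8950763661414385
lip 90 ramp lo/hi [[-136.7, -39.7], [-129.5, 39.4]] ztop [24.4 29.2 33.9] rect [array([-133.1,   -0.5]), array([80.1,  7.4]), np.float64(89.9)]
knob 10 ramp lo/hi [[7.0, 112.0], [28.4, 134.1]] ztop [89.7 91.5 96.8] rect [array([ 20. , 124.4]), array([19.8, 22.3]), np.float64(69.8)]
sleeve 145 ramp lo/hi [[-181.3, -3.5], [21.8, 27.9]] ztop [31.3 66.9 73.8] rect [array([-79. ,  16.8]), array([ 34.8, 205.2]), np.float64(86.1)]
```

```bash
python3 -m inch '{"jaw":[195,195,195,195,195,195,195,195,195,195,195,195],"dp":[[4,-0.3,0.6],[8,-0.7,1.1],[12,-1.1,1.7],[16,-1.4,2.2],[20,-1.8,2.8],[24,-2.1,3.4],[28,-2.5,3.9],[32,-2.8,4.5],[36,-3.2,5],[40,-3.6,5.6],[44,-3.9,6.2],[48,-4.3,6.7]],"twist":[[0,0,0],[0,0,0],[0,0,0],[0,0,0],[0,0,0],[0,0,0],[0,0,0],[0,0,0],[0,0,0],[0,0,0],[0,0,0],[0,0,0]]}'
python3 -m inch '{"jaw":[195,195,195,195,195,195,195,195,195,195,195,195],"dp":[[3,-0.3,0.4],[6,-0.5,0.8],[9,-0.8,1.3],[12,-1.1,1.7],[15,-1.3,2.1],[18,-1.6,2.5],[20,-1.8,2.8],[22,-2,3.1],[24,-2.1,3.4],[25,-2.2,3.5],[26,-2.3,3.6],[27,-2.4,3.8]],"twist":[[0,0,0],[0,0,0],[0,0,0],[0,0,0],[0,0,0],[0,0,0],[0,0,0],[0,0,0],[0,0,0],[0,0,0],[0,0,0],[0,0,0]]}'
python3 - <<'E'
from h import *
s=robot.state(); print(ramp(s["ee_pos"]),s["ee_pos"],s["ft_force"],s["opening"],s["grip_force"])
p,d=robot.capture("top");seg(p,cloud("top",d))
E
```

```text
t: 10.02
ee_pos: [0.5762, -0.0991, 0.0498]
tcp_rot: [-0.0, 0.045, 0.999, 0.0]
ft_force: [-1.1, -0.2, 0.5]
opening: 0.0199
grip_force: 0.9
t: 11.02
ee_pos: [0.6027, -0.1015, 0.0535]
tcp_rot: [-0.0, 0.045, 0.999, 0.0]
ft_force: [-2.1, 0.3, 1.1]
opening: 0.02
grip_force: 0.9
[43.29278921 -2.34481333] [ 0.60268267 -0.10149377  0.05348195] [-2.05427009  0.33459665  1.09624152] 0.02000794114202514 0.9051754977554083
lip 93 ramp lo/hi [[-136.7, -40.6], [-129.5, 39.7]] ztop [24.6 29.2 32.9] rect [array([-133.2,   -0.7]), array([81. ,  7.4]), np.float64(89.7)]
knob 8 ramp lo/hi [[6.9, 118.8], [31.9, 133.9]] ztop [88.3 92.1 93.5] rect [array([ 17.9, 128.2]), array([25.9, 12.1]), np.float64(16.9)]
sleeve 111 ramp lo/hi [[-181.7, 3.3], [97.8, 27.9]] ztop [29.7 77.2 83.1] rect [array([-41.5,  16.8]), array([ 25.3, 281.2]), np.float64(89.4)]
```

Nearly home. I'll creep 1 mm per row until the force shows the stop.

```bash
python3 -m inch '{"jaw":[195,195,195,195,195],"dp":[[0.8,-0.1,0.1],[1.6,-0.2,0.2],[2.4,-0.2,0.3],[3.2,-0.3,0.4],[4,-0.4,0.5]],"twist":[[0,0,0],[0,0,0],[0,0,0],[0,0,0],[0,0,0]]}'
python3 -m inch '{"jaw":[195,195,195,195],"dp":[[0.8,-0.1,0],[1.5,-0.2,0],[1.5,-0.2,0],[1.5,-0.2,0]],"twist":[[0,0,0],[0,0,0],[0,0,0],[0,0,0]]}'
```

```text
t: 11.48
ee_pos: [0.6058, -0.1018, 0.0538]
tcp_rot: [-0.001, 0.045, 0.999, 0.0]
ft_force: [-5.6, 0.7, 2.0]
opening: 0.0204
grip_force: 2.6
t: 11.82
ee_pos: [0.6058, -0.1019, 0.0534]
tcp_rot: [-0.003, 0.045, 0.999, 0.001]
ft_force: [-6.6, 0.4, 3.2]
opening: 0.0205
grip_force: 3.4
```

```bash
python3 -m inch '{"jaw":[195,195,195],"dp":[[0.5,0,0],[1,-0.1,0],[1,-0.1,0]],"twist":[[0,0,0],[0,0,0],[0,0,0]]}'
python3 - <<'E'
from h import *
s=robot.state(); print(ramp(s["ee_pos"]),s["ft_force"])
p,d=robot.capture("scene");W=cloud("scene",d);save("s3",p);seg(p,W)
save("s3c",cv2.resize(p[270:420,190:390],None,fx=4,fy=4,interpolation=cv2.INTER_CUBIC))
E
```

```text
t: 12.07
ee_pos: [0.6059, -0.1018, 0.0532]
tcp_rot: [-0.004, 0.045, 0.999, 0.001]
ft_force: [-8.9, 1.4, 3.9]
opening: 0.0202
grip_force: 4.3
[46.49704131 -2.39664375] [-8.88639624  1.39225668  3.94618661]
lip 54 ramp lo/hi [[-138.2, -42.7], [-130.5, 39.1]] ztop [27.5 30.7 34.4] rect [array([-134.3,   -1.7]), array([82.9,  7.7]), np.float64(89.3)]
knob 127 ramp lo/hi [[7.7, 107.2], [32.8, 130.2]] ztop [88.7 94.1 97.4] rect [array([34.3, 52.9]), array([ 25.5, 158.4]), np.float64(12.3)]
sleeve 708 ramp lo/hi [[-180.4, -33.3], [98.3, 24.7]] ztop [23.8 79.7 84.8] rect [array([-39.9,   8.4]), array([ 63.3, 282.9]), np.float64(84.3)]
```

View pics/s3c.png

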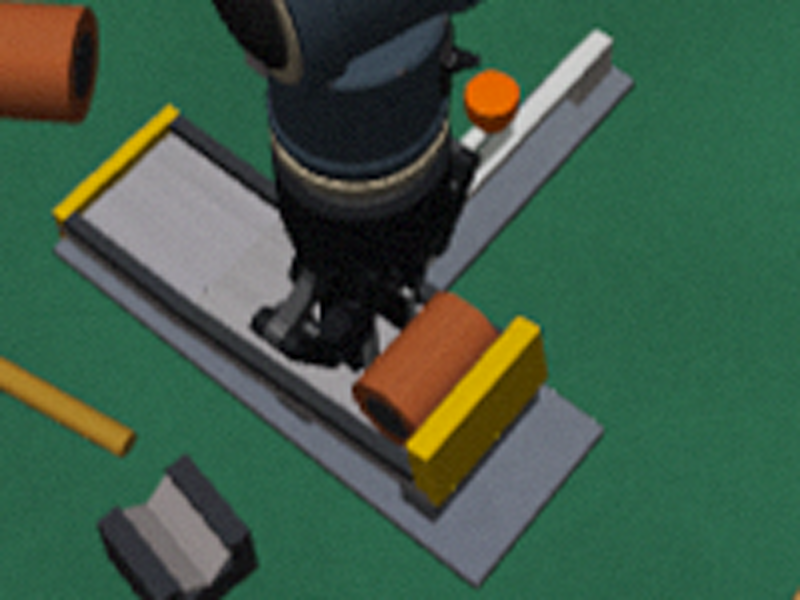

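The sleeve sits square against the yellow stop (crop 430,370), the fingers are pressing on it at about 9 N, and the knob shows the shield open. Handing in.

```bash
python3 -c "
from plant import robot
print(robot.sign_off())"
```

```text
the job is handed in; nothing more can be done
None
```

I handed the job in at about 12 s, with no verdict returned: the shield is open about 88 mm, and the sleeve is home against the yellow stop with the fingertips pressing on it at about 9 N.

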